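# Coating gauge on a boxed painted panel

## Task

A small painted panel lies on a sloping rest inside the cardboard carton, under two half-raised flaps. First fold both flaps right back, well past upright; then take the pen gauge out of its grey holder and press its sprung tip lightly inside the red ring on the painting, holding the gauge square to the sloping panel with the plunger about half way in. Touch the painting only with the gauge and never press hard, leave the jar, the spool and the pumice block where they are, and finish while still holding the gauge there, without letting go.

Things in the scene. Friction and masses are not known exactly. Their poses are not given: they have to be found in the camera images.
- carton: Brown cardboard carton, fixed to the bench, outside 198 (x) x 192 (y) x 78 mm high, board 4 mm. Origin: centre of its underside, on the bench; z up, -x is the side towards the robot. Open at the top except for the two flaps.
- flap_left (a joint): Angle of the flap hinged on the carton's +y rim (rad): 0 = level over the carton, 1.57 = upright, 2.7 = stop, folded outward. Starts at 0.75 to 1.1, leaving a gap of 55 mm or more between the flaps' free edges, into which closed fingers fit to sweep it outward from within. Board 190 (along x) x 88 x 3 mm; a stiff crease (0.03 N m) holds it where it is left.
- flap_right (a joint): The same for the flap hinged on the carton's -y rim.
- flap_left_hinge (a point): Middle of the left flap's hinge line, on the +y rim of the carton at 79.5 mm above the bench; the hinge line runs along the carton's x. Axes are those of the carton.
- flap_right_hinge (a point): Middle of the right flap's hinge line, on the -y rim, likewise.
- panel: Painted wooden panel, 126 x 112 x 8 mm, on a sloping rest in the carton that does not give. The side towards the carton's -y wall is raised by 0.20 to 0.36 rad, so the painting faces up and towards the carton's +y side. Origin: underside at the lower edge, about 18 mm above the bench; x up the slope (panel from 4 to 130 mm), z square out of the painted face, which is at z = 8 mm.
- spot (a point): Centre of the red ring (inner radius 9 mm, outer 13 mm, flat) on the painted face; lies on the surface. z axis: square out of the painting; x up the slope. 66 mm up the panel and 12 mm to +y of its middle.
- holder: Grey block, fixed, 64 x 64 x 70 mm, with an upright hole of 18 mm in the middle of its top, 64 mm deep, in which the gauge stands. Origin: centre of its underside.
- gauge: Loose pen gauge, 0.12 kg, upright in the holder. z up the handle, x and y square to its flats. Dark handle 22 x 22 mm from z = 4 to 95 mm, orange top; orange collar, radius 15 mm, z = 0 to 4 mm, its underside (the origin) resting on the holder; below it a metal nose, radius 7, to z = -40, and a white plunger, radius 3, to z = -58. Grip it near z = 70; lift 60 mm to clear.
- plunger (a joint): How far the plunger is pushed into the gauge (m): 0 = out, 0.014 = stop. Spring 200 N/m with 0.6 N at the start: 7 mm in takes 2.0 N, 14 mm takes 3.4 N; beyond that the force rises steeply.
- gauge_tip (a point): Round end of the plunger, on the gauge's axis, 58 mm below the gauge's origin when out; it moves with the plunger. z axis as the gauge's.
- pigment_jar: Bystander: glass jar of pigment with a grey lid, 56 mm across, 54 mm high, loose. Origin: centre of its underside.
- thread_spool: Bystander: wooden spool of cream thread, 33 mm across, 40 mm high, loose, standing. Origin: centre of its underside.
- pumice: Bystander: grey pumice block, 31 x 68 x 24 mm, loose. Origin: centre of its underside.

How it is judged:
On the way, in this order (a step that is already met when the one before it is completed fails the run):
1. both flaps folded back past 1.9 rad while the gauge still stands in its holder (value of joint each of flap_left, flap_right above 1.9 rad and distance of gauge from where it was at the start of the episode below 0.02 m), for 0.2 s.
2. the gauge gripped and clear of its holder (contact force between the fingers and gauge above 1 N and contact force between gauge and holder below 0.1 N and distance between gauge and holder above 0.13 m), for 0.1 s.
At the end, for the whole second after the job is handed in: Both flaps beyond 1.9 rad; the gauge still in the fingers, still (under 0.02 m/s), its tip on the panel within 9 mm of the red ring's centre, its axis within 0.16 rad (9 degrees) of square to the panel, the plunger pushed in 3 to 11.5 mm, pressing the panel with 0.4 to 6 N (value of joint each of flap_left, flap_right above 1.9 rad and distance between gauge_tip and spot below 0.009 m and angle between the z axis of gauge and the z axis of spot, either way round below 0.16 rad and value of joint plunger between 0.003 and 0.0115 m and contact force between gauge and panel between 0.4 and 6 N and contact force between the fingers and gauge above 1 N and linear speed of gauge below 0.02 m/s); the arm keeps its last pose, push and grip.
It fails at once if the gauge presses the panel with more than 10 N (contact force between gauge and panel above 10 N).
It fails at once if the robot itself touches the painted panel (contact force between any of the fingers, the arm and panel above 0.5 N).
It fails at once if the jar, spool or pumice block is moved by more than 20 mm (distance of any of pigment_jar, thread_spool, pumice from where it was at the start of the episode above 0.02 m).
It also fails if it takes over 64 s, if anything falls off the work surface, if the arm or the gripper's body presses on something with over 40 N, if the wrist force passes 120 N, or if a joint passes its speed limit or range.

## Robot

A 6-joint arm with a two-finger parallel gripper is mounted at the origin on a cart in front of the work surface, level with it; the furniture and walls round the work are solid. World frame = base frame: x ahead of the robot, y to its left, z up, the work surface at z = 0. Lengths are in m, angles in rad, forces in N, time in s.
With the tool pointing down it reaches from about 0.35 to 0.775 m from the base axis. Payload 7.3 kg.
Tool frame: the origin (TCP) lies at the very end of the fingers, on their centre line; the grasp point (between the pads) lies 19 mm behind it; z points along the fingers, y is the direction in which the jaws open and shut (so a half turn about z gives the same grasp; the last joint's range is limited). The gripper opens to 92 mm and grips with 3 to 60 N. Pads are 19 mm wide; open, the fingers measure 130 mm over their backs; the gripper's body (75 mm by 190 mm) begins 47 mm behind the grasp point.
Start: joints at [-1.41, 0.342, 1.524, -0, 1.275, -0.146], TCP at [0.159, -0.5, 0.227] pointing down, gripper open.
Joint ranges: [-2.53, 2.53], [-0.77, 2.02], [0.04, 2.7], [-1, 4.14], [0.28, 2.66], [-3.11, 3.11]. Speed limits (rad/s): [2.57, 2.57, 3.14, 3.14, 3.14, 3.14].

## Interface

Orientations are given as [roll, pitch, yaw] about the fixed x, y, z axes, in that order (R = Rz(yaw) Ry(pitch) Rx(roll)).
In Python, from cell import robot gives the robot as it stands. The module is installed in compiled form; this text tells all that it offers.
- The arm moves only by the tool carry_out, never from a script. Its argument "series" is a list of rows, each an object with "jaw": the opening in per cent of the stroke, from 0 (shut) to 100 (fully open); "travel": the shift along the tool's x, y, z in units of 60 mm (1.0 is 60 mm), a list of three; "twist": the turn about the tool's z in units of 6 degrees (1.0 is 6 degrees). A call has 1 to 8 rows; each row shifts and turns the commanded pose from where the row before left it, along the tool's axes as they then stand; what a row does not reach is not made up. A row lasts 1/8 s, in which the tool goes at most 62.5 mm and 10.7 degrees, less where a joint would pass 70% of its speed; a pose out of reach is approached as far as the arm can. A call is refused whole if a number of a shift passes 1 or a number of a turn 1, either way. A call with a gripper value outside its range is refused whole. The fingers move at their own pace and stop on an object; "squeeze" is the grip in N (left out, the last holds). Time passes only in rows, so rows that do not move let the fingers close. It gives the time, the measured TCP pose, the force and the opening at its end, in the units of the state.
- robot.observe(): the state, without advancing time (a new reading comes with each control period).
- robot.read_camera(name): name is "side" or "top"; returns the picture (480x640x3 uint8, blue, green, red); there is no depth.
- robot.calibration(name): a dict with "intrinsics" (3x3 intrinsics, pixels), "k1" (the pictures are not rectified: a ray, as slopes to the right and down, at radius r is drawn at 1 + k1 r^2 times it, then the intrinsics apply), "cam_to_world" (4x4, takes a point from camera to world coordinates). Camera axes: x right, y up, looking along -z (the intrinsics and any distortion apply to the point x, -y, -z); pixel columns grow to the right and rows downward; lengths in m; the calibration is good to about 2 mm. A picture is of the moment at which its call begins. calibration takes no time and is no camera call.
- robot.hand_in(): hands the job in, once; it reports no verdict.
Trained networks look in the newest picture that a camera, given by its name, has taken for a name from the list of things; names that differ only in an ending like _2 or _b are one class to them, and where a whole thing is asked for, a point or a joint stands for the part that bears it (a point fixed in the world has none). Each returns a list of dicts, best first, with "score" (0 to 1); they miss things now and then, are a little off and sometimes report something else, mostly with a low value. They report only what shows in the picture. A call takes as long as a camera call.
- robot.regions_of(camera, query): "pixels" (480x640 bool, what is visible of it) and "xy" ([column, row] in pixels, amid what is visible of it).
The state is a dict: "time": time; "qpos": joint angles; "qvel": joint speeds; "joint_efforts": joint torques, N m; "tool_pos": TCP position; "tool_rot": TCP orientation; "contact_force": force on the tool from outside, world axes, zero at the start; "torque": the same for the moment, N m; "opening": finger opening in m.
Only numpy, scipy, OpenCV 4.12 (cv2) and the standard library are available. Lean on these libraries where they do the work, as an engineer would, in place of code of your own. Each camera call takes 0.05 s, during which the arm holds its last target. There are 200 camera calls.

## Working session

There is one attempt and no reset: what is moved stays moved. The work goes in short steps, Python scripts to look and compute and a tool call to move; the robot and the scene stay as the last step left them, time stands still between calls to the robot, and variables do not carry over. Pictures are saved under pics/ and viewed, about 8 in all and at most 12, crops included, and the job is handed in when it is done.

Besides the shell and the picture viewer there is one more tool, called after "Emit:" as name([rows], argument=value, ...), one row to a line, values as JSON. carry_out: Moves the arm, as the interface text tells. Its arguments: {"type":"object","properties":{"series":{"type":"array"},"squeeze":{"type":"number"}},"required":["series"]}

```bash
mkdir -p pics; cat > h.py <<'E'
import numpy as np, cv2
from cell import robot
def cal(n):
    c=robot.calibration(n); return np.array(c["intrinsics"]),c["k1"],np.array(c["cam_to_world"])
def proj(n,P):
    K,k,T=cal(n); P=np.atleast_2d(P); p=(P-T[:3,3])@T[:3,:3]
    s=np.c_[p[:,0],-p[:,1]]/(-p[:,2:3]); r2=(s**2).sum(1,keepdims=True); s=s*(1+k*r2)
    return s@K[:2,:2].T+K[:2,2]
def ray(n,uv):
    K,k,T=cal(n); d=(np.array(uv,float)-K[:2,2])@np.linalg.inv(K[:2,:2]).T; s=d.copy()
    for _ in range(30): s=d/(1+k*(s@s))
    v=T[:3,:3]@np.array([s[0],-s[1],-1]); return T[:3,3],v/np.linalg.norm(v)
def atz(n,uv,z):
    o,v=ray(n,uv); return o+v*(z-o[2])/v[2]
def tri(uv1,uv2):
    o1,v1=ray("top",uv1); o2,v2=ray("side",uv2)
    A=np.c_[v1,-v2]; s=np.linalg.lstsq(A,o2-o1,rcond=None)[0]; a=o1+v1*s[0]; b=o2+v2*s[1]
    return (a+b)/2,np.linalg.norm(a-b)
E
python3 - <<'E'
from h import *
np.set_printoptions(precision=4,suppress=True)
print(robot.observe())
for n in("top","side"):
    cv2.imwrite(f"pics/{n}0.png",robot.read_camera(n)); print(n,cal(n)[2],cal(n)[0][0,0],cal(n)[1])
    for q in("carton","flap_left","flap_right","panel","spot","holder","gauge","pigment_jar","thread_spool","pumice"):
        print(q,[(round(d["score"],2),np.round(d["xy"],1).tolist(),int(d["pixels"].sum())) for d in robot.regions_of(n,q)[:2]])
E
```

```text
{'time': 0.0, 'qpos': array([-1.41  ,  0.3428,  1.525 ,  0.    ,  1.2754, -0.146 ]), 'qvel': array([-0.0013,  0.0002,  0.0013, -0.0009,  0.0012,  0.0017]), 'joint_efforts': array([ -0.0011, -43.1247, -24.4221,   0.0719,   0.056 ,  -0.0001]), 'tool_pos': array([ 0.1585, -0.5001,  0.226 ]), 'tool_rot': array([-3.14  , -0.0002,  0.3068]), 'contact_force': array([ 0.1581, -0.7924,  0.6797]), 'torque': array([ 0.0072,  0.0396, -0.0323]), 'opening': 0.09208441227318326}
top [[ 0.0171  0.9968 -0.0779  0.4844]
 [-0.9991  0.02    0.037   0.0362]
 [ 0.0384  0.0772  0.9963  0.9882]
 [ 0.      0.      0.      1.    ]] 487.0965438115355 0.003666016494233595
carton [(0.66, [421.1, 245.6], 11179)]
flap_left [(0.97, [394.5, 243.2], 3946)]
flap_right [(0.94, [463.1, 249.9], 1778), (0.62, [431.0, 248.2], 2309)]
panel [(0.97, [433.3, 247.2], 2207), (0.42, [422.2, 246.2], 11242)]
spot [(0.84, [434.6, 248.0], 2290)]
holder [(0.66, [222.9, 255.0], 1005)]
gauge [(0.89, [212.7, 250.8], 346), (0.37, [422.2, 244.0], 11269)]
pigment_jar [(0.67, [270.3, 187.5], 723)]
thread_spool []
pumice [(0.91, [171.5, 186.6], 550), (0.37, [207.4, 250.1], 368)]
side [[-0.9979 -0.0444  0.0468  0.6312]
 [ 0.0629 -0.5068  0.8598  1.1568]
 [-0.0145  0.8609  0.5085  0.7226]
 [ 0.      0.      0.      1.    ]] 608.4622099351271 -0.20782232071794152
carton [(0.61, [326.8, 189.5], 6546)]
flap_left [(0.76, [330.8, 182.8], 3160)]
flap_right [(0.78, [325.7, 155.6], 953)]
panel []
spot []
holder [(0.59, [351.3, 298.7], 1614)]
gauge [(0.69, [347.9, 258.1], 726)]
pigment_jar [(0.68, [278.9, 274.2], 874)]
thread_spool [(0.52, [406.7, 268.3], 273)]
pumice [(0.73, [288.5, 341.4], 654)]
```

View pics/top0.png

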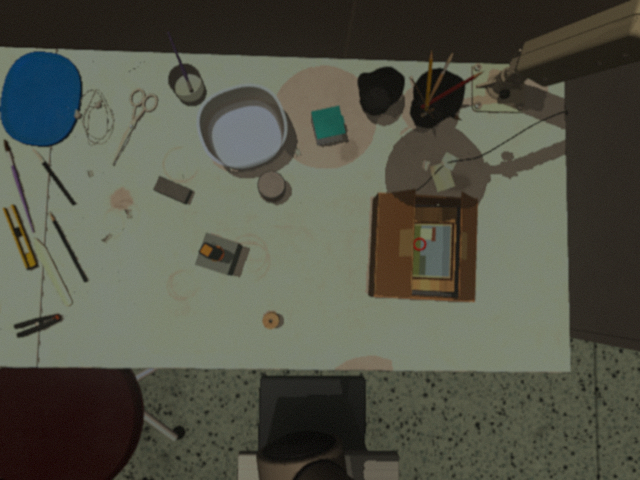

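View pics/side0.png

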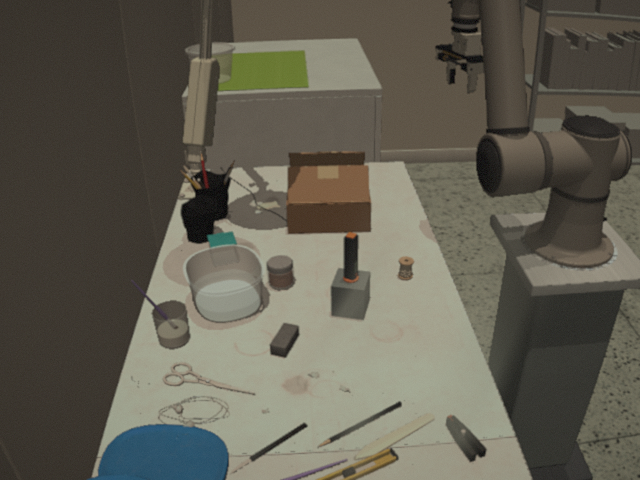

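The top picture shows the carton at about (423,247), the left flap at cols 372–415, the ring at (419,244), and the holder and gauge at (215,253). The spool is at (271,320), the jar at (271,186) and the pumice at (173,190). I'll zoom in for the corners.

```bash
python3 - <<'E'
from h import *
a=cv2.imread("pics/top0.png"); b=cv2.imread("pics/side0.png")
f=lambda i,x,y,w,h,s:cv2.resize(i[y:y+h,x:x+w],None,fx=s,fy=s,interpolation=cv2.INTER_CUBIC)
A=f(a,365,188,120,118,4); B=f(a,190,228,62,52,5); C=f(b,280,145,100,92,3)
o=np.zeros((600,800,3),np.uint8); o[:472,:480]=A; o[:260,485:795]=B; o[270:546,485:785]=C
cv2.imwrite("pics/crop.png",cv2.convertScaleAbs(o,alpha=1.7))
E
```

```text
(no output)
```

View pics/crop.png

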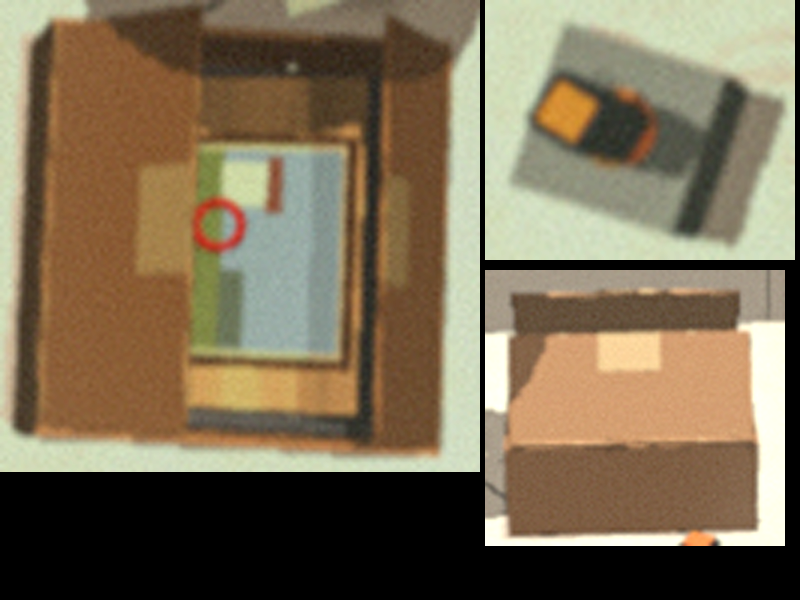

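```bash
cat > fit.py <<'E'
from h import *
from scipy.optimize import least_squares
def Rz(a): return np.array([[np.cos(a),-np.sin(a),0],[np.sin(a),np.cos(a),0],[0,0,1]])
def flap(side,a,x,d): # side +1 left
    return np.array([x, side*(.096-d*np.cos(a)), .0795+d*np.sin(a)])
def W(p,c): return Rz(p[2])@c+np.array([p[0],p[1],0])
E
python3 - <<'E'
from fit import *
np.set_printoptions(precision=4,suppress=True)
obs=[("top",1,.095,0,(378,193.5)),("top",1,-.095,0,(373.8,296.8)),("top",1,.095,.088,(415.5,190.5)),("top",1,-.095,.088,(411.8,298)),
("top",-1,.095,0,(477.5,199.3)),("top",-1,-.095,0,(475,301)),("top",-1,.095,.088,(461.8,192.5)),("top",-1,-.095,.088,(455,298)),
("side",1,.095,.088,(288.3,166)),("side",1,-.095,.088,(368,166)),("side",1,.095,0,(287,202.7)),("side",1,-.095,0,(370.3,202.7)),
("side",-1,.095,.088,(289,152.7)),("side",-1,-.095,.088,(365,152.7))]
def res(p): return np.concatenate([proj(n,W(p,flap(s,p[3] if s>0 else p[4],x,d)))[0]-uv for n,s,x,d,uv in obs])
r=least_squares(res,[.48,-.2,0,.9,.9],loss="soft_l1"); print(r.x); print(res(r.x).reshape(-1,2).round(1).tolist())
print("gauge top",atz("top",(206.6,249.6),.165))
hc=[atz("top",u,.07) for u in((207,233),(241.4,244),(230,274.4),(196,264.4))]
print("holder",np.mean(hc,0),np.array(hc), [np.degrees(np.arctan2(*(hc[i]-hc[i-1])[[1,0]]))%90 for i in range(4)])
oc=[atz("top",(190+(x-485)/5,228+y/5),.165) for x,y in((548,75),(603,95),(588,140),(533,118))]
print("gauge yaw",[np.degrees(np.arctan2(*(oc[i]-oc[i-1])[[1,0]]))%90 for i in range(4)])
print("side gauge orange top", proj("side",atz("top",(206.6,249.6),.165)))
for n,uv,z in(("jar",(270.3,187.5),.05),("spool",(271,320),.04),("pumice",(173,189),.024)): print(n,atz("top",uv,z))
print("ring",[atz("top",(419.8,244.2),z) for z in(.035,.045,.055)])
E
```

```text
[ 0.557  -0.1931 -0.0389  0.8553  0.8732]
[[-0.1, 0.8], [-0.7, -2.0], [0.6, -1.0], [-0.1, -0.4], [0.4, 1.3], [-0.2, -0.5], [-1.9, -0.4], [1.2, 2.1], [-0.7, 0.6], [0.4, -1.2], [1.1, 0.3], [-0.3, -1.7], [-0.3, 0.8], [0.9, -1.0]]
gauge top [0.5386 0.2003 0.165 ]
holder [0.5373 0.1967 0.07  ] [[0.5762 0.2197 0.07  ]
 [0.5567 0.1548 0.07  ]
 [0.4993 0.1743 0.07  ]
 [0.5168 0.2379 0.07  ]] [np.float64(72.87943626860678), np.float64(73.3272277818357), np.float64(71.26653615424397), np.float64(74.61041222866166)]
gauge yaw [np.float64(72.96332424692358), np.float64(71.05672713028375), np.float64(73.64098895376819), np.float64(69.2313970487192)]
side gauge orange top [[350.8318 233.8508]]
jar [0.6695 0.1049 0.05  ]
spool [0.4137 0.0977 0.04  ]
pumice [0.6669 0.2987 0.024 ]
ring [array([ 0.5662, -0.1918,  0.035 ]), array([ 0.5653, -0.1894,  0.045 ]), array([ 0.5645, -0.187 ,  0.055 ])]
```

```bash
cat >> h.py <<'E'
from scipy.spatial.transform import Rotation as Ro
def plan(pos,yaw,n,show=True):
    "rows to reach world pos (TCP), tool down with given yaw"
    s=robot.observe(); p=np.array(s["tool_pos"]); R=Ro.from_euler("xyz",s["tool_rot"])
    y0=s["tool_rot"][2]; tw=-np.degrees((yaw-y0+np.pi)%(2*np.pi)-np.pi)/6/n; st=(np.array(pos)-p)/n/.06
    for i in range(n):
        t=np.round(R.inv().apply(st),2); print(t.tolist(),round(tw,2)); R=R*Ro.from_euler("z",tw*6,degrees=True)
E
python3 -c "
from h import *
plan([.557,-.193,.226],1.53,12)"
```

```text
[0.66, -0.24, 0.0] -0.97
[0.68, -0.17, 0.0] -0.97
[0.69, -0.1, 0.0] -0.97
[0.7, -0.03, 0.0] -0.97
[0.7, 0.04, 0.0] -0.97
[0.69, 0.11, 0.0] -0.97
[0.68, 0.18, 0.0] -0.97
[0.65, 0.25, 0.0] -0.97
[0.62, 0.31, 0.0] -0.97
[0.59, 0.38, 0.0] -0.97
[0.55, 0.43, 0.0] -0.97
[0.5, 0.49, 0.0] -0.97
```

Emit:
carry_out([
  {"jaw":0,"travel":[0.66,-0.24,0],"twist":-0.97},
  {"jaw":0,"travel":[0.68,-0.17,0],"twist":-0.97},
  {"jaw":0,"travel":[0.69,-0.1,0],"twist":-0.97},
  {"jaw":0,"travel":[0.7,-0.03,0],"twist":-0.97},
  {"jaw":0,"travel":[0.7,0.04,0],"twist":-0.97},
  {"jaw":0,"travel":[0.69,0.11,0],"twist":-0.97},
  {"jaw":0,"travel":[0.68,0.18,0],"twist":-0.97},
  {"jaw":0,"travel":[0.65,0.25,0],"twist":-0.97},
])

```text
time: 2.1
tool_pos: [0.4262, -0.2949, 0.2268]
tool_rot: [3.141, 0.0, 1.123]
contact_force: [0.9, -0.9, 1.0]
opening: 0.0167
```

Emit:
carry_out([
  {"jaw":0,"travel":[0.62,0.31,0],"twist":-0.97},
  {"jaw":0,"travel":[0.59,0.38,0],"twist":-0.97},
  {"jaw":0,"travel":[0.55,0.43,0],"twist":-0.97},
  {"jaw":0,"travel":[0.5,0.49,0],"twist":-0.97},
  {"jaw":0,"travel":[0,0,0],"twist":0},
  {"jaw":0,"travel":[0,0,0],"twist":0},
])

```text
time: 2.85
tool_pos: [0.5578, -0.1942, 0.2264]
tool_rot: [-3.141, 0.0, 1.525]
contact_force: [-0.0, -0.8, 0.1]
opening: 0.0003
```

```bash
python3 -c "
from h import *
plan([.557,-.193,.11],1.53,4)"
```

```text
[0.0, -0.0, 0.49] -0.01
[0.0, -0.0, 0.49] -0.01
[0.0, -0.0, 0.49] -0.01
[0.0, -0.0, 0.49] -0.01
```

Emit:
carry_out([
  {"jaw":0,"travel":[0,0,0.49],"twist":0},
  {"jaw":0,"travel":[0,0,0.49],"twist":0},
  {"jaw":0,"travel":[0,0,0.49],"twist":0},
  {"jaw":0,"travel":[0,0,0.46],"twist":0},
  {"jaw":0,"travel":[0.3,0,0],"twist":0},
  {"jaw":0,"travel":[0.3,0,0],"twist":0},
  {"jaw":0,"travel":[0.3,0,0],"twist":0},
  {"jaw":0,"travel":[0.3,0,0],"twist":0},
])

```text
time: 3.85
tool_pos: [0.562, -0.1206, 0.112]
tool_rot: [3.14, 0.001, 1.526]
contact_force: [0.7, -0.1, 0.3]
opening: 0.0006
```

Emit:
carry_out([
  {"jaw":0,"travel":[0.3,0,0],"twist":0},
  {"jaw":0,"travel":[0.3,0,0],"twist":0},
  {"jaw":0,"travel":[0.3,0,0],"twist":0},
  {"jaw":0,"travel":[0.2,0,0],"twist":0},
  {"jaw":0,"travel":[0,0,0],"twist":0},
])

```text
time: 4.47
tool_pos: [0.5644, -0.0551, 0.1108]
tool_rot: [-3.141, -0.0, 1.527]
contact_force: [-0.1, -0.4, -0.5]
opening: 0.0005
```

Emit:
carry_out([
  {"jaw":0,"travel":[-0.6,0,0],"twist":0},
  {"jaw":0,"travel":[-0.6,0,0],"twist":0},
  {"jaw":0,"travel":[-0.6,0,0],"twist":0},
  {"jaw":0,"travel":[-0.5,0,0],"twist":0},
  {"jaw":0,"travel":[-0.3,0,0],"twist":0},
  {"jaw":0,"travel":[-0.3,0,0],"twist":0},
  {"jaw":0,"travel":[-0.3,0,0],"twist":0},
  {"jaw":0,"travel":[-0.3,0,0],"twist":0},
])

```text
time: 5.48
tool_pos: [0.5551, -0.2667, 0.111]
tool_rot: [3.142, 0.0, 1.526]
contact_force: [-0.1, 0.8, 0.4]
opening: 0.0005
```

Emit:
carry_out([
  {"jaw":0,"travel":[-0.3,0,0],"twist":0},
  {"jaw":0,"travel":[-0.3,0,0],"twist":0},
  {"jaw":0,"travel":[-0.3,0,0],"twist":0},
  {"jaw":0,"travel":[-0.2,0,0],"twist":0},
  {"jaw":0,"travel":[0,0,0],"twist":0},
  {"jaw":0,"travel":[0.8,0,-1],"twist":0},
  {"jaw":0,"travel":[0,0,-1],"twist":0},
  {"jaw":100,"travel":[0,0,-0.5],"twist":0},
])

```text
time: 6.48
tool_pos: [0.5548, -0.2923, 0.2538]
tool_rot: [3.137, 0.003, 1.527]
contact_force: [0.5, 0.1, -0.8]
opening: 0.007
```

```bash
python3 -c "
from h import *
plan([.538,.199,.25],1.27,10)"
```

```text
[0.82, -0.06, 0.0] 0.25
[0.81, -0.08, 0.0] 0.25
[0.81, -0.11, 0.0] 0.25
[0.81, -0.13, 0.0] 0.25
[0.81, -0.15, 0.0] 0.25
[0.8, -0.17, 0.0] 0.25
[0.8, -0.19, 0.0] 0.25
[0.79, -0.21, 0.0] 0.25
[0.79, -0.23, 0.0] 0.25
[0.78, -0.25, 0.0] 0.25
```

Emit:
carry_out([
  {"jaw":100,"travel":[0.82,-0.06,0],"twist":0.25},
  {"jaw":100,"travel":[0.81,-0.08,0],"twist":0.25},
  {"jaw":100,"travel":[0.81,-0.11,0],"twist":0.25},
  {"jaw":100,"travel":[0.81,-0.13,0],"twist":0.25},
  {"jaw":100,"travel":[0.81,-0.15,0],"twist":0.25},
  {"jaw":100,"travel":[0.8,-0.17,0],"twist":0.25},
  {"jaw":100,"travel":[0.8,-0.19,0],"twist":0.25},
  {"jaw":100,"travel":[0.79,-0.21,0],"twist":0.25},
])

```text
time: 7.48
tool_pos: [0.5406, 0.1022, 0.2499]
tool_rot: [3.141, 0.0, 1.316]
contact_force: [0.6, -0.3, 0.3]
opening: 0.0854
```

Emit:
carry_out([
  {"jaw":100,"travel":[0.79,-0.23,0],"twist":0.25},
  {"jaw":100,"travel":[0.78,-0.25,0],"twist":0.25},
  {"jaw":100,"travel":[0,0,0],"twist":0},
  {"jaw":100,"travel":[0,0,0],"twist":0},
])

```text
time: 7.98
tool_pos: [0.5379, 0.1987, 0.2496]
tool_rot: [3.142, 0.001, 1.265]
contact_force: [0.8, -0.2, -0.2]
opening: 0.0915
```

```bash
python3 - <<'E'
from h import *
a=robot.read_camera("top"); b=robot.read_camera("side"); cv2.imwrite("pics/top1.png",a); cv2.imwrite("pics/side1.png",b)
for n in("top","side"):
  for q in("panel","spot"): print(n,q,[(round(d["score"],2),np.round(d["xy"],1).tolist(),int(d["pixels"].sum())) for d in robot.regions_of(n,q)[:2]])
f=lambda i,x,y,w,h,s:cv2.resize(i[y:y+h,x:x+w],None,fx=s,fy=s,interpolation=cv2.INTER_CUBIC)
o=np.zeros((600,800,3),np.uint8); o[:480,:]=0
A=f(a,345,185,160,120,3);B=f(b,265,120,130,125,3); o[:360,:480]=A; o[:375,410+0:800]=B if False else o[:375,410:800]
o=np.zeros((600,800,3),np.uint8); o[:360,:480]=A; o[225:600,410:800]=B; o[:360,:410]=A[:,:410]; 
o=np.zeros((480,800,3),np.uint8); A=f(a,350,185,135,120,3); o[:360,:405]=A; o[:375,410:800]=B
cv2.imwrite("pics/crop1.png",cv2.convertScaleAbs(o,alpha=1.7)); print(robot.observe()["tool_pos"])
E
```

```text
top panel [(0.57, [422.1, 248.8], 3696)]
top spot [(0.75, [422.2, 247.3], 3756), (0.61, [226.4, 256.7], 911)]
side panel [(0.63, [329.6, 192.8], 861)]
side spot [(0.61, [330.1, 192.6], 808), (0.41, [286.9, 341.6], 658)]
[0.53842461 0.19780078 0.24981211]
```

View pics/crop1.png

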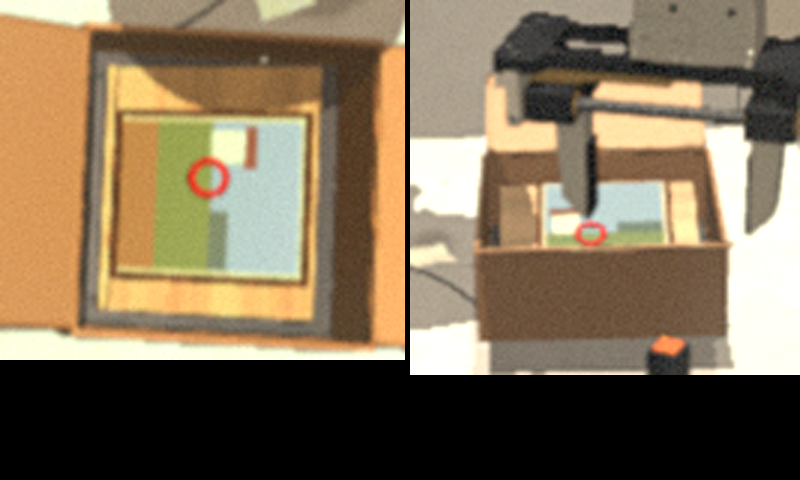

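```bash
python3 - <<'E'
from fit import *
np.set_printoptions(precision=4,suppress=True)
def red(n,x,y,w,h):
    i=cv2.imread(f"pics/{n}1.png").astype(int)[y:y+h,x:x+w]; wt=np.clip(i[...,2]-np.maximum(i[...,0],i[...,1])-45,0,None)
    k,l,s,c=cv2.connectedComponentsWithStats((wt>0).astype(np.uint8),connectivity=8); j=1+np.argmax(s[1:,4]); 
    b=s[j]; print(n,b); return np.array([x+b[0]+(b[2]-1)/2,y+b[1]+(b[3]-1)/2])
rt=red("top",405,228,28,32); rs=red("side",316,188,18,16); print(rt,rs)
print("tri hand",tri((419.3,244.3),(325,197.7)),"tri",tri(rt,rs))
# panel fit: p=[x_mid,y_low,yaw,theta]
def pp(p,x,y,z):
    t=p[3]; return Rz(p[2])@np.array([y,-(x*np.cos(t)-z*np.sin(t)),x*np.sin(t)+z*np.cos(t)+.018])+np.array([p[0],p[1],0])
T=lambda x,y:(350+x/3,185+y/3); S=lambda x,y:(265+(x-410)/3,120+y/3)
obs=[("top",66,12,rt,3),("side",66,12,S(590,233),3),("top",4,56,T(118,112),1),("top",4,-56,T(111,279),1),("top",130,56,T(310,113),1),("top",130,-56,T(304,285),1),("side",130,56,S(544,179),1),("side",130,-56,S(667,179),1)]
def res(p): return np.concatenate([w*(proj(n,pp(p,x/1e3,y/1e3,.008))[0]-uv) for n,x,y,uv,w in obs])
r=least_squares(res,[.557,-.13,-.04,.28],loss="soft_l1"); print(r.x,res(r.x).reshape(-1,2).round(1).tolist()); print("spot",pp(r.x,.066,.012,.008))
J=r.jac; print("sd",np.sqrt(np.diag(np.linalg.inv(J.T@J))))
E
```

```text
top [ 8  9 13 14 83]
side [ 4  6 11  8 46]
[419.  243.5] [325.  197.5]
tri hand (array([ 0.5654, -0.1884,  0.045 ]), np.float64(0.0004401674808723277)) tri (array([ 0.5661, -0.1875,  0.0462]), np.float64(0.0009884240697253274))
[ 0.5558 -0.127  -0.0334  0.3099] [[0.2, 1.4], [-0.2, -0.3], [-1.0, -1.1], [-0.9, -0.7], [0.2, -0.6], [0.5, 0.3], [-2.7, 0.8], [0.2, -0.3]]
spot [ 0.5657 -0.1877  0.0457]
sd [0.0012 0.0006 0.0144 0.0149]
```

```bash
python3 -c "
from h import *
plan([.538,.1995,.121],1.27,3)"
```

```text
[0.01, -0.01, 0.72] -0.02
[0.01, -0.01, 0.72] -0.02
[0.01, -0.01, 0.72] -0.02
```

Emit:
carry_out([
  {"jaw":100,"travel":[0.01,-0.01,0.72],"twist":0},
  {"jaw":100,"travel":[0.01,-0.01,0.72],"twist":0},
  {"jaw":100,"travel":[0,0,0.71],"twist":0},
  {"jaw":0,"travel":[0,0,0],"twist":0},
  {"jaw":0,"travel":[0,0,0],"twist":0},
  {"jaw":0,"travel":[0,0,0],"twist":0},
  {"jaw":0,"travel":[0,0,0],"twist":0},
  {"jaw":0,"travel":[0,0,0],"twist":0},
], squeeze=8)

```text
time: 9.28
tool_pos: [0.5377, 0.2003, 0.1214]
tool_rot: [3.141, -0.001, 1.264]
contact_force: [-0.1, 0.7, -0.9]
opening: 0.0465
```

Emit:
carry_out([
  {"jaw":0,"travel":[0,0,0],"twist":0},
  {"jaw":0,"travel":[0,0,0],"twist":0},
  {"jaw":0,"travel":[0,0,-0.1],"twist":0},
  {"jaw":0,"travel":[0,0,-0.2],"twist":0},
  {"jaw":0,"travel":[0,0,-0.2],"twist":0},
  {"jaw":0,"travel":[0,0,0],"twist":0},
])

```text
time: 10.02
tool_pos: [0.5382, 0.2004, 0.1523]
tool_rot: [3.139, -0.001, 1.264]
contact_force: [0.5, 0.0, -1.9]
opening: 0.0223
```

```bash
python3 - <<'E'
from h import *
b=robot.read_camera("side"); cv2.imwrite("pics/side2.png",b); s=robot.observe(); print(s["tool_pos"],s["contact_force"])
p=s["tool_pos"]; L=.07-.0  # collar expected at
g=np.array([p[0],p[1],p[2]+.019-.07]); print("expect collar",proj("side",g),"nose end",proj("side",g-[0,0,.04]),"top",proj("side",g+[0,0,.095]))
c=b[190:320,300:400]; cv2.imwrite("pics/c2.png",cv2.convertScaleAbs(cv2.resize(c,None,fx=4,fy=4,interpolation=cv2.INTER_CUBIC),alpha=1.7))
E
```

```text
[0.53775575 0.2003117  0.15143459] [-0.03686242 -0.58776183 -1.15142649]
expect collar [[351.1503808  263.52934968]] nose end [[351.04695533 281.06518817]] top [[351.3770894  219.19668617]]
```

View pics/c2.png

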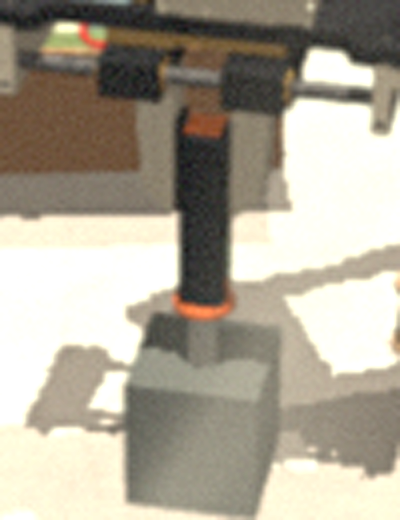

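The gauge was lifted about 28 mm: collar at crop (205,300), nose still in the hole, fingers on either side. Next I tilt it in the grip, using the hole rim as the stop.

Emit:
carry_out([
  {"jaw":0,"travel":[0,0,0],"twist":0},
  {"jaw":0,"travel":[0.1,0,0],"twist":0},
  {"jaw":0,"travel":[0.1,0,0],"twist":0},
  {"jaw":0,"travel":[0.1,0,0],"twist":0},
  {"jaw":0,"travel":[0.1,0,0],"twist":0},
  {"jaw":0,"travel":[0.1,0,0],"twist":0},
  {"jaw":0,"travel":[0.05,0,0],"twist":0},
  {"jaw":0,"travel":[0,0,0],"twist":0},
], squeeze=5)

```text
time: 11.08
tool_pos: [0.5475, 0.232, 0.1507]
tool_rot: [-3.142, -0.0, 1.264]
contact_force: [0.0, -0.9, -1.0]
opening: 0.0218
```

Emit:
carry_out([
  {"jaw":0,"travel":[0,0,0],"twist":0},
  {"jaw":0,"travel":[0,0,0],"twist":0},
  {"jaw":0,"travel":[0,0,0],"twist":0},
], squeeze=30)

```text
time: 11.45
tool_pos: [0.5474, 0.2316, 0.1508]
tool_rot: [3.142, -0.0, 1.264]
contact_force: [-0.1, 0.0, -2.3]
opening: 0.0218
```

Emit:
carry_out([
  {"jaw":0,"travel":[0,0,-0.2],"twist":0},
  {"jaw":0,"travel":[0,0,-0.5],"twist":0},
  {"jaw":0,"travel":[0,0,-0.8],"twist":0},
  {"jaw":0,"travel":[0,0,-0.6],"twist":0},
  {"jaw":0,"travel":[0,0,0],"twist":0},
])

```text
time: 12.08
tool_pos: [0.5487, 0.232, 0.2808]
tool_rot: [3.135, -0.004, 1.264]
contact_force: [0.3, -0.1, -1.6]
opening: 0.0221
```

```bash
python3 - <<'E'
from h import *
s=robot.observe(); p=np.array(s["tool_pos"]); print(p,s["tool_rot"],s["contact_force"])
a=robot.read_camera("top");b=robot.read_camera("side"); cv2.imwrite("pics/top3.png",a); cv2.imwrite("pics/side3.png",b)
R=Ro.from_euler("xyz",s["tool_rot"]).as_matrix(); G=p-.019*R[:,2]
for t in(0,.2,.3,.4):
    z=np.cos(t)*np.array([0,0,1])+np.sin(t)*R[:,0]
    print(t,[(n,proj(n,[G+.025*z,G-.066*z,G-.11*z,G-.128*z]).round(1).tolist()) for n in("top","side")])
u,v=proj("side",G-.05*np.array([0,0,1]))[0].astype(int); c=b[v-50:v+50,u-50:u+50]; u2,v2=proj("top",G)[0].astype(int); d=a[v2-50:v2+50,u2-50:u2+50]; print((u-50,v-50),(u2-50,v2-50))
cv2.imwrite("pics/c3.png",cv2.convertScaleAbs(cv2.resize(np.hstack([c,d]),None,fx=4,fy=4,interpolation=cv2.INTER_CUBIC),alpha=1.7))
E
```

```text
[0.54867561 0.23204255 0.28078761] [ 3.13518688 -0.00405167  1.26399515] [ 0.29200475 -0.10181875 -1.59255585]
0 [('top', [[159.8, 233.6], [177.2, 239.7], [184.2, 242.1], [186.8, 243.0]]), ('side', [[347.0, 160.0], [347.0, 208.8], [347.0, 230.9], [347.0, 239.7]])]
0.2 [('top', [[156.4, 232.4], [185.1, 242.3], [196.7, 246.3], [201.0, 247.8]]), ('side', [[346.3, 161.5], [348.6, 204.7], [349.6, 223.9], [350.0, 231.5]])]
0.3 [('top', [[154.8, 231.9], [188.8, 243.6], [202.6, 248.3], [207.8, 250.0]]), ('side', [[346.0, 162.4], [349.4, 202.2], [350.9, 219.8], [351.5, 226.7]])]
0.4 [('top', [[153.3, 231.4], [192.3, 244.7], [208.2, 250.1], [214.2, 252.2]]), ('side', [[345.7, 163.4], [350.1, 199.5], [352.1, 215.3], [352.8, 221.5]])]
(np.int64(296), np.int64(150)) (np.int64(115), np.int64(185))
```

View pics/c3.png

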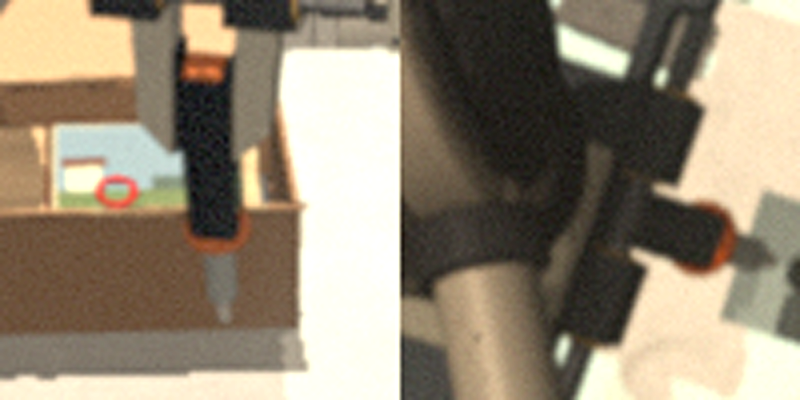

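```bash
cat > tgt.py <<'E'
from fit import *
np.set_printoptions(precision=4,suppress=True)
SPOT=np.array([.5657,-.1877,.0457]); 
def tcp(tipgap,t,gz,yaw=1.536,spot=SPOT):
    "TCP for tip held tipgap above the face; t tilt of gauge, gz grip z on gauge"
    X=np.array([np.cos(yaw),np.sin(yaw),0]); a=np.sin(t)*X+np.cos(t)*np.array([0,0,1])
    n=Ro.from_euler("z",-.035).apply([0,np.sin(.30),np.cos(.30)])
    return spot+n*tipgap+a*(.058+gz)-[0,0,.019]
E
python3 - <<'E'
from tgt import *
c,e=tri((191.3,245),(350.5,208.7)); s=robot.observe(); G=s["tool_pos"]+np.array([0,0,.019]); d=c-G
X=Ro.from_euler("xyz",s["tool_rot"]).as_matrix()[:,0]; print(c,e,"rel",d,"along X",d@X,"Y",d@np.array([X[1],-X[0],0]),"tilt",np.arctan2(-d@X,-d[2]),"len",np.linalg.norm(d)+.002)
h=tcp(.03,.30,.077); print("hover",h); plan(np.r_[h[:2],.29],1.536,10)
E
```

```text
[0.541  0.2126 0.2234] 0.0009055100192242907 rel [-0.006  -0.0189 -0.072 ] along X -0.0197762042973298 Y -1.8829646602947392e-05 tilt 0.26821531942247434 len 0.0766316720628449
hover [ 0.5674 -0.139   0.1843]
[-0.58, 0.22, -0.02] -0.26
[-0.58, 0.2, -0.02] -0.26
[-0.59, 0.19, -0.02] -0.26
[-0.59, 0.17, -0.02] -0.26
[-0.6, 0.15, -0.02] -0.26
[-0.6, 0.14, -0.02] -0.26
[-0.61, 0.12, -0.02] -0.26
[-0.61, 0.11, -0.02] -0.26
[-0.61, 0.09, -0.02] -0.26
[-0.61, 0.07, -0.02] -0.26
```

Emit:
carry_out([
  {"jaw":0,"travel":[-0.58,0.22,0],"twist":-0.26},
  {"jaw":0,"travel":[-0.58,0.2,0],"twist":-0.26},
  {"jaw":0,"travel":[-0.59,0.19,0],"twist":-0.26},
  {"jaw":0,"travel":[-0.59,0.17,0],"twist":-0.26},
  {"jaw":0,"travel":[-0.6,0.15,0],"twist":-0.26},
  {"jaw":0,"travel":[-0.6,0.14,0],"twist":-0.26},
  {"jaw":0,"travel":[-0.61,0.12,0],"twist":-0.26},
  {"jaw":0,"travel":[-0.61,0.11,0],"twist":-0.26},
])

```text
time: 13.18
tool_pos: [0.5628, -0.0655, 0.2747]
tool_rot: [-3.138, -0.001, 1.483]
contact_force: [0.1, -0.7, -1.7]
opening: 0.022
```

Emit:
carry_out([
  {"jaw":0,"travel":[-0.61,0.09,0],"twist":-0.26},
  {"jaw":0,"travel":[-0.61,0.07,0],"twist":-0.26},
  {"jaw":0,"travel":[0,0,0.5],"twist":0},
  {"jaw":0,"travel":[0,0,0.6],"twist":0},
  {"jaw":0,"travel":[0,0,0.4],"twist":0},
  {"jaw":0,"travel":[0,0,0],"twist":0},
  {"jaw":0,"travel":[0,0,0],"twist":0},
])

```text
time: 14.05
tool_pos: [0.568, -0.1383, 0.187]
tool_rot: [-3.142, 0.0, 1.536]
contact_force: [0.4, 0.2, -1.6]
opening: 0.0219
```

```bash
python3 - <<'E'
from tgt import *
s=robot.observe(); p=np.array(s["tool_pos"]); print(p,s["tool_rot"],s["contact_force"])
a=robot.read_camera("top");b=robot.read_camera("side"); cv2.imwrite("pics/top4.png",a); cv2.imwrite("pics/side4.png",b)
X=Ro.from_euler("xyz",s["tool_rot"]).as_matrix()[:,0]; G=p+[0,0,.019]
for t in(.24,.3,.36):
    z=np.cos(t)*np.array([0,0,1])+np.sin(t)*X
    print(t,[(n,proj(n,[G+.018*z,G-.075*z,G-.117*z,G-.135*z]).round(1).tolist()) for n in("top","side")],"tip",G-.135*z)
o=np.zeros((400,800,3),np.uint8)
c=b[120:220,280:380]; d=a[195:295,385:485]
cv2.imwrite("pics/c4.png",cv2.convertScaleAbs(cv2.resize(np.hstack([c,d]),None,fx=4,fy=4,interpolation=cv2.INTER_CUBIC),alpha=1.7))
E
```

```text
[ 0.568  -0.1383  0.187 ] [-3.1416  0.0001  1.5363] [ 0.3693  0.1765 -1.557 ]
0.24 [('top', [[411.9, 232.7], [413.0, 238.7], [413.4, 241.0], [413.6, 241.9]]), ('side', [[323.9, 138.1], [324.4, 170.5], [324.6, 184.3], [324.7, 190.1]])] tip [ 0.5669 -0.1703  0.0748]
0.3 [('top', [[411.2, 232.7], [415.5, 238.8], [417.2, 241.1], [417.9, 242.1]]), ('side', [[323.9, 138.4], [324.3, 169.3], [324.5, 182.4], [324.6, 187.9]])] tip [ 0.5666 -0.1781  0.077 ]
0.36 [('top', [[410.5, 232.7], [418.1, 238.8], [421.1, 241.2], [422.3, 242.2]]), ('side', [[323.9, 138.7], [324.3, 168.0], [324.4, 180.4], [324.5, 185.6]])] tip [ 0.5663 -0.1858  0.0796]
```

View pics/c4.png

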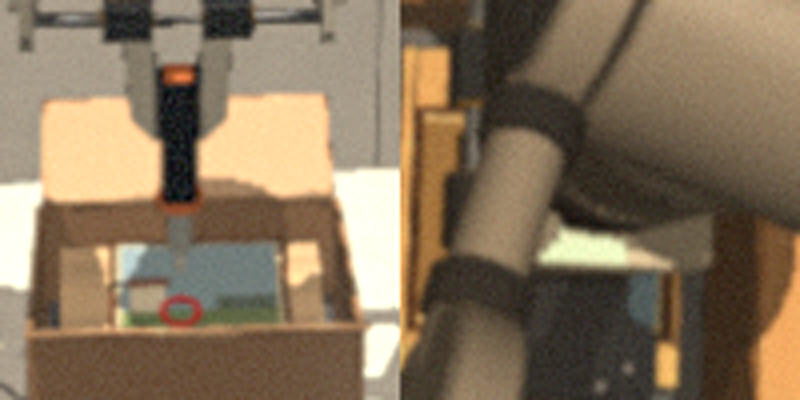

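Emit:
carry_out([
  {"jaw":0,"travel":[-0.05,0,0.15],"twist":0},
  {"jaw":0,"travel":[-0.05,0,0.16],"twist":0},
  {"jaw":0,"travel":[-0.03,0,0.11],"twist":0},
  {"jaw":0,"travel":[0,0,0],"twist":0},
  {"jaw":0,"travel":[0,0,0],"twist":0},
])

```text
time: 14.78
tool_pos: [0.5677, -0.1461, 0.1616]
tool_rot: [3.141, 0.0, 1.536]
contact_force: [0.0, -0.1, -1.8]
opening: 0.0218
```

Emit:
carry_out([
  {"jaw":0,"travel":[-0.02,0,0.05],"twist":0},
  {"jaw":0,"travel":[-0.01,0,0.05],"twist":0},
  {"jaw":0,"travel":[0,0,0],"twist":0},
  {"jaw":0,"travel":[0,0,0],"twist":0},
])

```text
time: 15.28
tool_pos: [0.5675, -0.1478, 0.1555]
tool_rot: [3.142, 0.0, 1.536]
contact_force: [0.8, -0.2, -1.4]
opening: 0.0219
```

```bash
python3 - <<'E'
from tgt import *
f=[];s=robot.observe()
for i in range(6):
    b=robot.read_camera("side"); f.append(robot.observe()["contact_force"])
print(s["tool_pos"],np.mean(f,0),np.std(f,0)); cv2.imwrite("pics/side5.png",b)
G=s["tool_pos"]+np.array([0,0,.019]); print("spot px",proj("side",SPOT))
X=np.array([np.cos(1.536),np.sin(1.536),0])
for t in(.24,.3,.36):
    z=np.cos(t)*np.array([0,0,1])+np.sin(t)*X; n=Ro.from_euler("z",-.035).apply([0,np.sin(.30),np.cos(.30)]); tip=G-.135*z
    print(t,proj("side",[G+.018*z,G-.077*z,G-.117*z,G-.135*z]).round(1).tolist(),"gap",(tip-SPOT)@n, "off",tip-SPOT-n*((tip-SPOT)@n))
c=b[150:225,285:365]; cv2.imwrite("pics/c5.png",cv2.convertScaleAbs(cv2.resize(c,None,fx=8,fy=8,interpolation=cv2.INTER_CUBIC),alpha=1.7))
E
```

```text
[ 0.5675 -0.1478  0.1555] [ 0.4519  0.0161 -1.1152] [0.4357 0.2488 0.3161]
spot px [[324.9597 197.6039]]
0.24 [[324.1, 149.4], [324.6, 181.5], [324.8, 194.3], [324.9, 199.9]] gap 0.00012593198924567685 off [ 0.0007  0.0078 -0.0024]
0.3 [[324.1, 149.7], [324.6, 180.3], [324.7, 192.4], [324.8, 197.7]] gap -0.00011699507165874091 off [ 0.0004  0.0001 -0.    ]
0.36 [[324.1, 150.0], [324.5, 179.0], [324.6, 190.3], [324.7, 195.3]] gap 0.00012593208405165877 off [ 0.0001 -0.0077  0.0024]
```

View pics/c5.png

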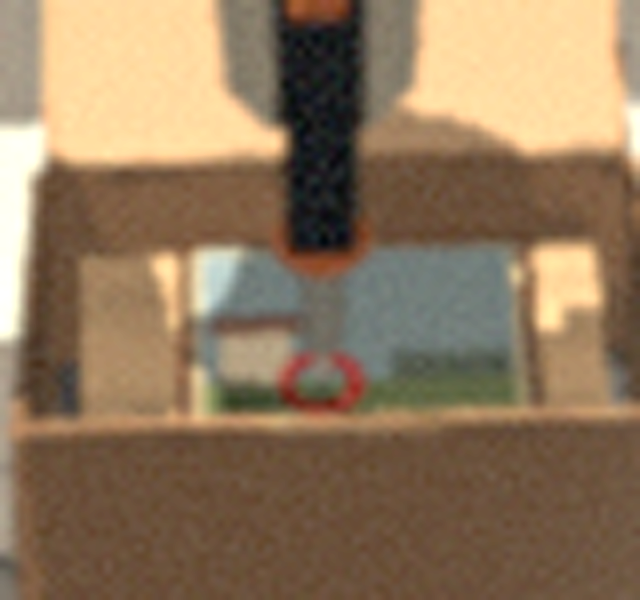

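The nose end is at crop (322,345) and the plunger points at the ring's centre, (322,382), just about touching. I'll press in by about 7 mm.

Emit:
carry_out([
  {"jaw":0,"travel":[-0.01,0,0.03],"twist":0},
  {"jaw":0,"travel":[-0.01,0,0.04],"twist":0},
  {"jaw":0,"travel":[-0.01,0,0.04],"twist":0},
  {"jaw":0,"travel":[0,0,0],"twist":0},
  {"jaw":0,"travel":[0,0,0],"twist":0},
])

```text
time: 16.2
tool_pos: [0.5675, -0.1497, 0.149]
tool_rot: [3.141, 0.0, 1.536]
contact_force: [-0.4, -1.3, -0.7]
opening: 0.0217
```

```bash
python3 - <<'E'
from tgt import *
f=[];s=robot.observe()
for i in range(16):
    b=robot.read_camera("side"); f.append(robot.observe()["contact_force"])
print(s["tool_pos"],np.mean(f,0),np.std(f,0)); cv2.imwrite("pics/side6.png",b)
G=s["tool_pos"]+np.array([0,0,.019]); X=np.array([np.cos(1.536),np.sin(1.536),0]); z=np.cos(.3)*np.array([0,0,1])+np.sin(.3)*X
print(proj("side",[G-.077*z,G-.117*z,G-.135*z]).round(1).tolist())
c=b[150:225,285:365]; cv2.imwrite("pics/c6.png",cv2.convertScaleAbs(cv2.resize(c,None,fx=8,fy=8,interpolation=cv2.INTER_CUBIC),alpha=1.7))
E
```

```text
[ 0.5675 -0.1497  0.149 ] [ 0.046  -0.0758  0.3209] [0.6064 0.5179 0.5322]
[[324.6, 182.4], [324.7, 194.4], [324.8, 199.7]]
```

View pics/c6.png

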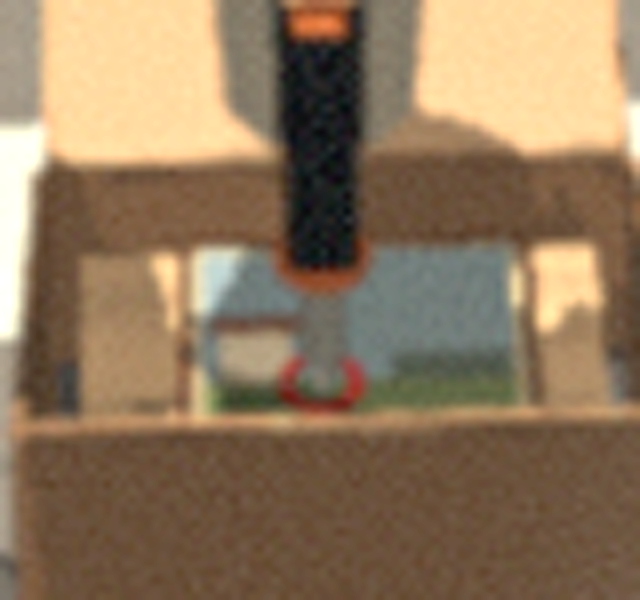

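```bash
python3 -c "
from h import *
print(robot.hand_in()); print(robot.observe()['time'])"
```

```text
the job is handed in; nothing more can be done
None
the job is handed in; nothing more can be done
```

I handed the job in with the gauge still gripped at 30 N and its tip pressed inside the red ring. No verdict was reported.

**What I did**
- **Flaps:** I swept both flaps outward with the closed fingers. The later pictures show both lying folded back. I estimate about 2.4 rad from how far the fingers went, but I did not measure the angles.
- **Tilt:** The moves cannot tilt the tool, so I gripped the gauge lightly and leaned it about 0.3 rad in the fingers against the rim of its hole. Then I tightened the grip, carried the gauge over and pressed it in along the panel's normal.

**Last checks**
- **Position:** In the side view the plunger ends at the ring's centre, near column 325 and row 197.5. The top camera was blocked by the arm at that point, so nothing else confirms it.
- **Angle:** I estimate the panel slope at 0.31 rad, give or take 0.015, and the gauge tilt at 0.27 to 0.31 rad. Both are well inside the 0.16 rad limit.
- **Force:** The vertical reading rose by about 1.9 N from hanging free, with about 0.5 N of noise per reading. That means about 2 N on the panel and the plunger 5 to 7 mm in. The gauge did not slip in the fingers during the press.

**What disagreed or went unchecked**
- The gauge sat about 7 mm lower in the grip than planned. I allowed for it from the pictures.
- The two tilt estimates differed by about 0.04 rad.
- I did not measure the jar, spool and pumice again at the end. The moves were planned to pass above or clear of them.

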